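# Rock a plug-in relay out of its test socket

## Robot

A 6-joint arm with a two-finger parallel gripper is mounted at the origin on the work surface. World frame = base frame: x ahead of the robot, y to its left, z up, the work surface at z = 0. Lengths are in m, angles in rad, forces in N, time in s.
With the tool pointing down it reaches from about 0.425 to 0.95 m from the base axis. Payload 3.5 kg.
Tool frame: the origin (TCP) lies at the very end of the fingers, on their centre line; the grasp point (between the pads) lies 19 mm behind it (ctrl.grip_point_offset is the distance from the TCP to the grasp point, in m); z points along the fingers, y is the line along which they close (so a half turn about z gives the same grasp; the last joint's range is limited). The gripper opens to 85 mm and grips with 20 to 120 N. Pads are 22 mm wide; open, the fingers measure 114 mm over their backs; the gripper's body (76 mm by 85 mm) begins 54 mm behind the grasp point. The pads swing forward as they close: fully open they stand 13 mm farther back than shut.
Start: joints at [-1.266, 0.286, 1.577, -0, 1.279, -0.15], TCP at [0.297, -0.606, 0.231] pointing down, gripper open.
Joint ranges: [-2.77, 2.77], [-0.9, 2.22], [0.21, 2.48], [-1.53, 4.67], [0.24, 2.81], [-2.84, 2.84]. Speed limits (rad/s): [2.79, 2.79, 3.14, 3.14, 3.14, 3.14].

## Interface

Orientations are given as a unit quaternion [x, y, z, w].
In Python, from plant import ctrl gives the robot as it stands. The module is installed in compiled form; this text tells all that it offers.
- The arm moves only by the shell command python3 -m pendant 'ROWS' [OPENING] [FORCE]. ROWS is JSON, a list of rows, each an object of numbers: "dx", "dy", "dz": the shift along the tool's x, y, z in cm; "twist": the turn about the tool's z in degrees. A call has 1 to 10 rows; each row is the pose to reach, as a shift and turn from the pose commanded when the call began, along the tool's axes at that moment; what a row does not reach only later rows make up. A row lasts 1/8 s, in which the tool goes at most 62.5 mm and 10.7 degrees, less where a joint would pass 70% of its speed; a pose out of reach is approached as far as the arm can. A call with a gripper value outside its range is refused whole. OPENING is the opening in per cent of the stroke, from 0 (shut) to 100 (fully open), set as the call begins (- or left out, the last holds). The fingers move at their own pace and stop on an object; FORCE is the grip in N (left out, the last holds). Time passes only in rows, so rows that repeat a pose let the fingers close. It gives the time, the measured TCP pose, the force, the opening and the grip force at its end, in the units of the state.
- ctrl.get_state(): the state, without advancing time (a new reading comes with each control period).
- ctrl.read_camera(name): name is "scene" or "top" or "wrist"; returns a dict with "img" (420x560x3 uint8, red, green, blue), "depth" (420x560 float32, m along the optical axis (not along the pixel's ray), 0 where there is no reading), "camera_matrix" (3x3 intrinsics, pixels), "xyz" and "rotation" of the camera in the world; the wrist camera has in their place "tool_from_camera" (4x4, takes a point from camera to tool coordinates, whose origin is the TCP and whose axes are the flange's). Camera axes: x right, y up, looking along -z (the intrinsics and any distortion apply to the point x, -y, -z); pixel columns grow to the right and rows downward; lengths in m; the calibration is good to about 2 mm. A picture is of the moment at which its call begins: read the wrist's pose just before it.
- ctrl.sign_off(): hands the job in; it is judged then, once.
The state is a dict: "time": time; "qpos": joint angles; "dq": joint speeds; "joint_efforts": joint torques, N m; "eef_pos": TCP position; "tcp_rot": TCP orientation; "contact_force": force on the tool from outside, world axes, zero at the start; "wrist_torque": the same for the moment, N m; "opening": opening from 0.0 (shut) to 1.0 (fully open); "finger_force": force on a finger pad.
Only numpy, scipy, OpenCV 4.12 (cv2) and the standard library are available. Lean on these libraries where they do the work, as an engineer would, in place of code of your own. Each camera call takes 0.05 s, during which the arm holds its last target. There are 200 camera calls.

## Task

Take the steel hold-down bail off the blue relay and leave it draped over the aluminium rail, straddling the bar. Then work the blue relay out of its tight socket: while it is still in the socket, rock it about ten degrees, its top first towards the robot's left and then towards the right, until it frees. Finish while still holding the relay in the gripper, upright and still, just clear of the socket (one to three centimetres) and straight above it, and leave the other things on the bench undisturbed.

Things in the scene. Friction and masses are not known exactly. Their poses are not given: they have to be found in the camera images.
- relay: blue plug-in relay: case 30 (its x) x 40 (y) x 45 mm tall on a black foot 20 x 30 x 18 mm; 0.06 to 0.13 kg. Origin: centre of the foot's underside; z up, case from 18 to 63 mm above it. It starts fully seated, axes as the fixture's. It rocks about its x: the top tips to +y (left) or -y (right), pivoting on the case's lower edge at y = +20 or -20 mm. Best gripped across the 40 mm (along y)
- fixture: relay test fixture, fixed: grey base and green board 140 (x) x 170 (y) x 20 mm, with a black socket block 52 (x) x 80 (y) mm, its top 50 mm above the bench. Origin: centre of its underside; z up, y to the robot's left (within 0.35 rad). Two sprung copper contacts, 7 mm below the socket's top, pinch the relay foot's y ends with about 17 N each (2.5 N more per mm)
- socket_top (a point): centre of the socket's mouth, in the plane of its top face, 50 mm above the bench; axes as the fixture's. The seated relay's origin is 18 mm below it and the case's underside rests on this face. Free play of the foot: about 1.5 mm each way along x, 5 mm along y against the springs. A straight pull would take about 25 N, so grip the case firmly (about 50 N)
- bail: hold-down bail: steel U strap open downwards, with an upright orange tab. Bridge 44 (x) x 24 (y) x 4 mm; legs 3 mm thick at its x ends, 38 mm apart inside, reaching 40 mm below the bridge's underside; tab 26 (x) x 10 (y) mm, up to 38 mm above that underside: grip it along y. Origin: middle of the bridge's underside; z up. 0.07 kg. Starts straddling the relay loosely, bridge on its top (95 mm up)
- rail: fixed rail: round aluminium bar, 24 mm in diameter, 220 mm long along the body's y, on two posts at its ends (28 mm thick, feet 70 mm wide); bar axis 130 mm above the bench, top at 142 mm. Origin: on the bench under the bar's middle; z up, y to the robot's left within 0.35 rad. A draped bail has its origin at 142 mm, its x across the bar, a leg on either side
- spool: black solder spool, 48 mm across, 46 mm tall, upright; bystander; origin: centre of its underside
- tin: metal tin of copper wool, 68 mm across, 45 mm tall; bystander; origin: centre of its underside
- tin_lid: metal ring lid, 72 mm across, 8 mm thick, lying flat; bystander; origin: centre of its underside
- screwdriver: red-handled screwdriver lying on the bench, about 200 mm long, along its x; bystander; origin: middle of its underside
- flux: small amber bottle, 40 mm across, 90 mm tall; bystander; origin: centre of its underside
- spare_relay: light grey spare relay lying on its side, 63 x 40 x 30 mm; bystander; origin: centre of its underside
There are look-alikes about, which are no part of the job. Leave any pink or yellow look-alike of the bail alone.

How it is judged:
By the outcome, as a careful person would: the job done as asked, in the order asked, and still so for the second after the job is handed in, while the arm keeps its last pose, push and grip.
It also fails if it takes over 64 s, if anything falls off the work surface, if the arm or the gripper's body presses on something with over 40 N, if the wrist force passes 120 N, or if a joint passes its speed limit or range.

## Working session

There is one attempt and no reset: what is moved stays moved. The work goes in short steps, Python scripts to look and compute and a shell command to move; the robot and the scene stay as the last step left them, time stands still between calls to the robot, and variables do not carry over. Pictures are saved under pics/ and viewed, at most 10 in all, crops included, and the job is handed in when it is done.

```bash
mkdir -p pics; cat > h.py <<'E'
import numpy as np, cv2
from plant import ctrl
from scipy.spatial.transform import Rotation as R
def cam(n):
    s=ctrl.get_state(); c=ctrl.read_camera(n)
    if n=="wrist":
        T=np.array(c["tool_from_camera"]); W=np.eye(4)
        W[:3,:3]=R.from_quat(s["tcp_rot"]).as_matrix(); W[:3,3]=s["eef_pos"]
        M=W@T
    else:
        M=np.eye(4); r=np.array(c["rotation"]); M[:3,:3]=r if r.shape==(3,3) else R.from_quat(r).as_matrix(); M[:3,3]=c["xyz"]
    c["M"]=M; return c
def cloud(c):
    K=np.array(c["camera_matrix"]); d=c["depth"]; v,u=np.mgrid[:d.shape[0],:d.shape[1]]
    p=np.stack([(u-K[0,2])/K[0,0]*d,-(v-K[1,2])/K[1,1]*d,-d],-1)
    return p@c["M"][:3,:3].T+c["M"][:3,3]
def save(c,n): cv2.imwrite("pics/"+n,cv2.cvtColor(c["img"],cv2.COLOR_RGB2BGR))
E
python3 - <<'E'
from h import *
a=[]
for n in("scene","top"):
    c=cam(n); print(n,{k:np.round(v,3).tolist() for k,v in c.items() if k not in("img","depth")}); a.append(c); np.savez(n+".npz",P=cloud(c),img=c["img"])
save(a[0],"s0.png");save(a[1],"t0.png")
print(ctrl.get_state())
E
```

```text
scene {'camera_matrix': [[422.191, 0.0, 276.124], [0.0, 422.191, 218.279], [0.0, 0.0, 1.0]], 'xyz': [0.982, 0.569, 0.959], 'rotation': [0.1, 0.314, 0.896, 0.297], 'M': [[-0.804, -0.469, 0.366, 0.982], [0.595, -0.626, 0.504, 0.569], [-0.007, 0.623, 0.782, 0.959], [0.0, 0.0, 0.0, 1.0]]}
top {'camera_matrix': [[450.959, 0.0, 280.08], [0.0, 450.959, 218.339], [0.0, 0.0, 1.0]], 'xyz': [0.329, -0.018, 1.455], 'rotation': [0.063, -0.066, -0.699, 0.709], 'M': [[0.015, 0.983, -0.182, 0.329], [-1.0, 0.015, 0.002, -0.018], [0.005, 0.182, 0.983, 1.455], [0.0, 0.0, 0.0, 1.0]]}
{'time': 0.1, 'qpos': array([-1.26595310e+00,  2.87117104e-01,  1.57804113e+00,  1.95447115e-05,
        1.27861750e+00, -1.50011209e-01]), 'dq': array([-0.00093522, -0.0016517 , -0.00244678, -0.00028252, -0.00157939,
        0.00159812]), 'joint_efforts': array([ 5.95835827e-04, -4.07298124e+01, -2.93699670e+01, -1.47085061e-04,
        3.42388979e-03, -2.91334956e-06]), 'eef_pos': array([ 0.29639021, -0.60577725,  0.23005312]), 'tcp_rot': array([ 9.74249765e-01,  2.25468854e-01, -7.50914230e-05, -1.08899712e-03]), 'contact_force': array([0.53709794, 0.09732705, 0.35568358]), 'wrist_torque': array([ 0.0098503 , -0.01541823, -0.03003601]), 'finger_force': 0.0, 'opening': 0.9997346666005741}
```

View pics/s0.png

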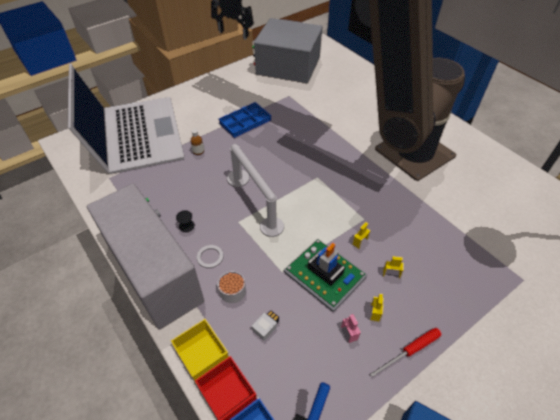

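View pics/t0.png

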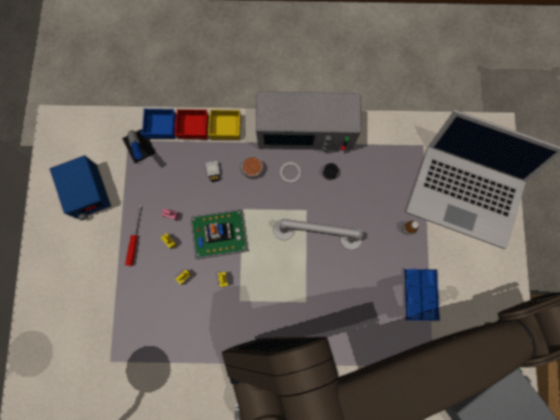

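The fixture with the relay and bail is at scene (325,268) and top (219,234). The rail runs from top (285,229) to (352,239), and the yellow and pink look-alikes surround the fixture. Next I'll measure from the depth data.

```bash
python3 - <<'E'
import numpy as np, cv2
for n in("scene","top"):
    f=np.load(n+".npz");P=f["P"];hsv=cv2.cvtColor(f["img"],cv2.COLOR_RGB2HSV)
    X,Y,Z=P[...,0],P[...,1],P[...,2]; ok=(X>.3)&(X<.95)&(abs(Y)<.5)
    H,S,V=hsv[...,0],hsv[...,1],hsv[...,2]
    def rect(m,l):
        m=cv2.morphologyEx(m.astype(np.uint8),cv2.MORPH_OPEN,np.ones((2,2))); k,lab,st,_=cv2.connectedComponentsWithStats(m)
        if k<2: print(n,l,"none");return
        b=1+st[1:,4].argmax(); q=P[lab==b]; r=cv2.minAreaRect(q[:,:2].astype(np.float32)*1000)
        print(n,l,len(q),np.round(q.mean(0),3),np.round(q[:,2].max(),3),np.round(r[0],1),np.round(r[1],1),round(r[2],1))
    rect(ok&(H>45)&(H<85)&(S>100)&(Z<.04)&(Z>.005)&(Y>-.1),"board")
    rect(ok&((H<14)&(S>150)&(V>130))&(Z>.09),"tab")
    rect(ok&(Z>.125)&(Z<.16)&(S<60)&(Y<.12)&(X<.75),"bar")
    rect(ok&(H>95)&(H<125)&(S>100)&(Z>.045)&(Z<.11)&(Y>-.1),"relay")
E
```

```text
scene board 1264 [0.561 0.201 0.022] 0.959 [712.1 384.6] [628.  179.4] 50.3
scene tab none
scene bar 597 [ 0.554 -0.118  0.139] 0.959 [674.8 121.8] [1078.1  118.3] 61.8
scene relay 92 [0.544 0.202 0.077] 0.959 [744.6 365.3] [624.8  18.1] 39.0
top board 1079 [0.537 0.169 0.029] 1.455 [450.7 132.2] [346.  172.1] 24.4
top tab 19 [0.536 0.177 0.132] 0.136 [536.4 176.4] [18.3  7.4] 12.1
top bar 668 [ 0.544 -0.146  0.131] 1.455 [ 509.2 -101.4] [181.8 353.7] 37.9
top relay 70 [0.543 0.158 0.076] 0.102 [546.1 158.5] [39.7 13.5] 4.3
```

```bash
python3 - <<'E'
import numpy as np, cv2
for n in("scene","top"):
    f=np.load(n+".npz");P=f["P"];hsv=cv2.cvtColor(f["img"],cv2.COLOR_RGB2HSV)
    X,Y,Z=P[...,0],P[...,1],P[...,2]; H,S,V=cv2.split(hsv)
    def rect(m,l):
        q=P[m&(Z<.3)]; r=cv2.minAreaRect(q[:,:2].astype(np.float32)*1000)
        print(n,l,len(q),np.round(q.mean(0),3),np.round(q[:,2].max(),3),np.round(r[0],1),np.round(r[1],1),round(r[2],1))
    rect((H>45)&(H<85)&(S>100)&(Z<.035)&(Z>.012)&(abs(Y-.18)<.15)&(abs(X-.55)<.15),"board")
    rect((Z>.125)&(Z<.15)&(Y<.1)&(Y>-.3)&(abs(X-.55)<.15)&(S<60),"bar")
    q=P[(Z>.125)&(Z<.15)&(Y<.1)&(Y>-.3)&(abs(X-.55)<.15)&(S<60)]
    print(np.polyfit(q[:,1],q[:,0],1))
    rect((abs(Y-.18)<.06)&(abs(X-.55)<.06)&(Z>.11),"tab")
from scipy.spatial.transform import Rotation as R
print(R.from_quat([.97425,.22547,0,-.00109]).as_matrix().round(3))
E
```

```text
scene board 1365 [0.557 0.19  0.019] 0.035 [543.9 178. ] [130.9 157.9] 9.6
scene bar 601 [ 0.553 -0.124  0.137] 0.144 [ 550.1 -136.2] [241.6  27.8] 83.7
[0.12491154 0.56823929]
scene tab 74 [0.542 0.184 0.126] 0.135 [541.4 182.3] [25.6 10.5] 5.7
top board 1095 [0.542 0.174 0.021] 0.035 [543.2 176.1] [126.1 156.2] 9.6
top bar 671 [ 0.546 -0.142  0.139] 0.149 [ 547.7 -142.3] [246.4  27. ] 82.9
[0.1274821  0.56389386]
top tab 36 [0.539 0.178 0.131] 0.137 [539.4 178.6] [25.3  9.7] 13.9
[[ 0.898  0.439 -0.   ]
 [ 0.439 -0.898  0.002]
 [ 0.    -0.002 -1.   ]]
```

```bash
python3 -m pendant '[{"dx":56,"dy":-59,"dz":-8},{"dx":56,"dy":-59,"dz":-8},{"dx":56,"dy":-59,"dz":-8},{"dx":56,"dy":-59,"dz":-8},{"dx":56,"dy":-59,"dz":-8},{"dx":56,"dy":-59,"dz":-8},{"dx":56,"dy":-59,"dz":-8},{"dx":56,"dy":-59,"dz":-8},{"dx":56,"dy":-59,"dz":-8},{"dx":56,"dy":-59,"dz":-8}]'
python3 - <<'E'
from h import *
s=ctrl.get_state(); m=R.from_quat(s["tcp_rot"]).as_matrix()
print(np.round(s["eef_pos"],3),s["qpos"].round(2),np.round((m.T@(np.array([.541,.181,.30])-s["eef_pos"]))*100,1),np.degrees(np.arctan2(m[1,0],m[0,0])))
E
```

```text
[ 0.296 -0.606  0.23 ] [-1.27  0.29  1.58  0.    1.28 -0.15] [ 56.5 -59.9  -6.8] 26.060894538480678$[0]: bad value
```

```bash
python3 -m pendant '[{"dx":28,"dy":-30,"dz":-7},{"dx":28,"dy":-30,"dz":-7},{"dx":28,"dy":-30,"dz":-7},{"dx":28,"dy":-30,"dz":-7},{"dx":28,"dy":-30,"dz":-7},{"dx":28,"dy":-30,"dz":-7},{"dx":28,"dy":-30,"dz":-7}]' && python3 -m pendant '[{"dx":28,"dy":-30,"twist":16.5},{"dx":28,"dy":-30,"twist":16.5},{"dx":28,"dy":-30,"twist":16.5},{"dx":28,"dy":-30,"twist":16.5},{"dx":28,"dy":-30,"twist":16.5},{"dx":28,"dy":-30,"twist":16.5},{"dx":28,"dy":-30,"twist":16.5},{"dx":28,"dy":-30,"twist":16.5},{"dx":28,"dy":-30,"twist":16.5}]'
python3 - <<'E'
from h import *
c=cam("wrist");save(c,"w0.png");np.savez("w0.npz",P=cloud(c),img=c["img"])
s=ctrl.get_state(); m=R.from_quat(s["tcp_rot"]).as_matrix()
print(np.round(s["eef_pos"],3),s["qpos"].round(2),np.degrees(np.arctan2(m[1,0],m[0,0])),np.round(c["tool_from_camera"],3))
E
```

```text
[ 0.296 -0.606  0.23 ] [-1.27  0.29  1.58 -0.    1.28 -0.15] 26.058203137764963 [[ 0.001  0.946  0.325  0.085]
 [ 1.    -0.001  0.001  0.   ]
 [ 0.001  0.325 -0.946 -0.143]
 [ 0.     0.     0.     1.   ]]$[0]: bad value
```

View pics/w0.png

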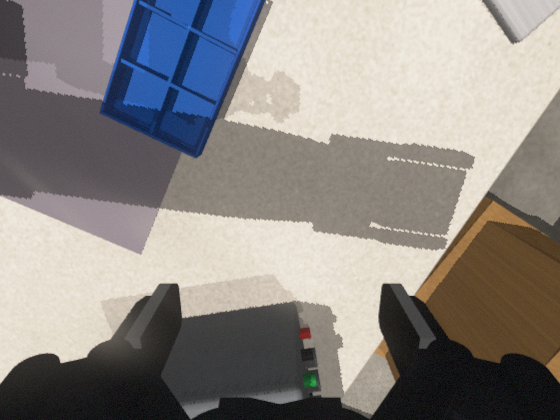

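The arm hasn't moved, because the call was refused. I'll try smaller values.

```bash
python3 -m pendant '[{"dx":4,"dy":-4.2,"dz":-2},{"dx":8,"dy":-8.5,"dz":-4},{"dx":12,"dy":-13,"dz":-6},{"dx":16,"dy":-17,"dz":-7},{"dx":19,"dy":-20,"dz":-7}]'
```

```text
$[0]: bad value
```

```bash
python3 -m pendant '[{"dx":4,"dy":-4.2,"dz":-2,"twist":0},{"dx":8,"dy":-8.5,"dz":-4,"twist":0},{"dx":12,"dy":-13,"dz":-6,"twist":0},{"dx":16,"dy":-17,"dz":-7,"twist":0},{"dx":19,"dy":-20,"dz":-7,"twist":0}]'; python3 -m pendant '[{"dx":1.0}]'; python3 -m pendant --help
```

```text
time: 0.78
eef_pos: [0.38, -0.3413, 0.3025]
tcp_rot: [0.974, 0.226, 0.001, 0.001]
contact_force: [-0.2, 0.0, 0.4]
opening: 1.001
finger_force: 0.0$[0]: bad value
invalid input: not JSON, or not a number
```

All four keys are needed in every row. Carrying on.

```bash
python3 -m pendant '[{"dx":4,"dy":-4.2,"dz":0,"twist":2},{"dx":8,"dy":-8.5,"dz":0,"twist":4},{"dx":12,"dy":-12.8,"dz":0,"twist":6},{"dx":16,"dy":-17,"dz":0,"twist":8},{"dx":20,"dy":-21,"dz":0,"twist":10},{"dx":24,"dy":-25.5,"dz":0,"twist":12},{"dx":28,"dy":-30,"dz":0,"twist":14},{"dx":32,"dy":-34,"dz":0,"twist":16},{"dx":36,"dy":-38,"dz":0,"twist":16.5},{"dx":37.4,"dy":-39.8,"dz":0,"twist":16.5}]'; python3 -m pendant '[{"dx":0,"dy":0,"dz":0,"twist":0},{"dx":0,"dy":0,"dz":0,"twist":0}]'
python3 - <<'E'
from h import *
c=cam("wrist");save(c,"w1.png");np.savez("w1.npz",P=cloud(c),img=c["img"])
s=ctrl.get_state(); m=R.from_quat(s["tcp_rot"]).as_matrix()
print(np.round(s["eef_pos"],3),s["qpos"].round(2),np.degrees(np.arctan2(m[1,0],m[0,0])))
E
```

```text
time: 2.02
eef_pos: [0.5406, 0.1813, 0.3006]
tcp_rot: [0.996, 0.085, -0.0, -0.0]
contact_force: [-0.6, 0.1, -1.4]
opening: 1.002
finger_force: 0.0
time: 2.28
eef_pos: [0.5403, 0.178, 0.301]
tcp_rot: [0.997, 0.083, -0.0, 0.0]
contact_force: [-0.2, 0.1, -0.3]
opening: 1.001
finger_force: 0.0
[0.54  0.178 0.301] [ 0.14  0.01  1.76 -0.    1.37  1.54] 9.502622089582998
```

View pics/w1.png

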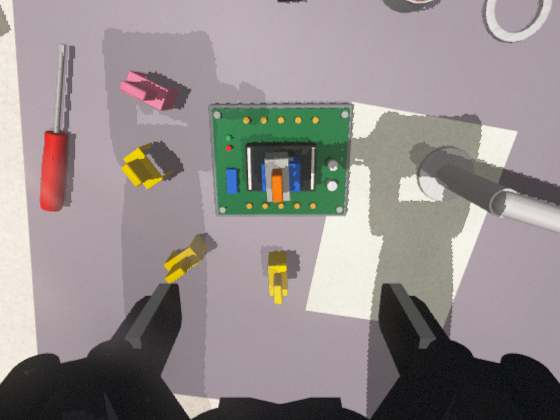

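The wrist view shows the board square at (282,160), the orange tab at (277,185), the blue relay under the bail at (281,170), and the near end of the rail at (445,175). Next I'll measure the tab, bail, relay and board here.

```bash
cat > m.py <<'E'
from h import *
def rect(P,m,l):
    q=P[m&(P[...,2]<.3)]
    if len(q)<8: print(l,"none");return
    r=cv2.minAreaRect(q[:,:2].astype(np.float32)*1000)
    print(l,len(q),"mean",np.round(q.mean(0),4),"z",np.round(np.percentile(q[:,2],[2,98]),4),np.round(r[0],1),np.round(r[1],1),round(r[2],1))
def meas(f):
    P=f["P"];H,S,V=cv2.split(cv2.cvtColor(f["img"],cv2.COLOR_RGB2HSV)); X,Y,Z=P[...,0],P[...,1],P[...,2]
    n=(abs(X-.54)<.12)&(abs(Y-.178)<.12)
    rect(P,n&(H>45)&(H<85)&(S>90)&(Z>.012)&(Z<.03),"board")
    k=(abs(X-.54)<.05)&(abs(Y-.178)<.05)
    rect(P,k&(Z>.128),"tabtop")
    rect(P,k&(Z>.094)&(Z<.104),"bridge")
    rect(P,k&(H>100)&(H<125)&(S>120)&(Z>.085)&(Z<.1),"relaytop")
    rect(P,k&(Z>.046)&(Z<.054),"sockettop")
    rect(P,k&(H>100)&(H<125)&(S>120)&(Z>.055),"blue")
E
python3 - <<'E'
from m import *
f=np.load("w1.npz"); meas(f); P=f["P"]
m=(P[...,2]>.12)&(P[...,2]<.15)&(P[...,1]<.02)
q=P[m]; print(len(q),np.polyfit(q[:,1],q[:,0],1),q[:,1].max(),q[:,2].max())
E
```

```text
board 8815 mean [0.5532 0.1787 0.0203] z [0.0185 0.022 ] [544.8 177.8] [129.2 160. ] 9.6
tabtop 302 mean [0.5425 0.1815 0.1329] z [0.1299 0.1346] [542.1 181.4] [26.1  9.9] 13.1
bridge 1074 mean [0.5457 0.1785 0.0977] z [0.0942 0.1005] [542.7 177.9] [44.  40.1] 10.8
relaytop 440 mean [0.5467 0.1727 0.095 ] z [0.0889 0.0967] [544.5 178.2] [29.4 39.9] 9.8
sockettop 1751 mean [0.5489 0.1791 0.0503] z [0.0487 0.052 ] [544.  178.2] [52.2 80.1] 9.6
blue 475 mean [0.5477 0.1726 0.0933] z [0.0647 0.0967] [544.6 178.2] [29.5 40. ] 9.5
2055 [0.13380819 0.56808198] -0.016270549992709576 0.1441762548501957
```

```bash
python3 -m pendant '[{"dx":0.2,"dy":-0.3,"dz":5,"twist":-3.5},{"dx":0.2,"dy":-0.3,"dz":10,"twist":-3.5},{"dx":0.2,"dy":-0.3,"dz":14,"twist":-3.5},{"dx":0.2,"dy":-0.3,"dz":17,"twist":-3.5},{"dx":0.2,"dy":-0.3,"dz":19,"twist":-3.5},{"dx":0.2,"dy":-0.3,"dz":19.6,"twist":-3.5},{"dx":0.2,"dy":-0.3,"dz":19.6,"twist":-3.5},{"dx":0.2,"dy":-0.3,"dz":19.6,"twist":-3.5}]' && python3 -m pendant '[{"dx":0,"dy":0,"dz":0,"twist":0},{"dx":0,"dy":0,"dz":0,"twist":0},{"dx":0,"dy":0,"dz":0,"twist":0},{"dx":0,"dy":0,"dz":0,"twist":0},{"dx":0,"dy":0,"dz":0,"twist":0},{"dx":0,"dy":0,"dz":0,"twist":0},{"dx":0,"dy":0,"dz":0,"twist":0},{"dx":0,"dy":0,"dz":0,"twist":0}]' 0 30
```

```text
time: 3.32
eef_pos: [0.5431, 0.182, 0.1069]
tcp_rot: [0.994, 0.114, 0.001, -0.0]
contact_force: [0.6, -0.1, -0.3]
opening: 0.994
finger_force: 0.0
time: 4.32
eef_pos: [0.542, 0.1819, 0.1053]
tcp_rot: [0.994, 0.114, -0.0, 0.0]
contact_force: [-0.9, 0.7, -0.5]
opening: 0.109
finger_force: 36.9
```

```bash
python3 -m pendant '[{"dx":0,"dy":0,"dz":-0.5,"twist":0},{"dx":0,"dy":0,"dz":-2,"twist":0},{"dx":0,"dy":0,"dz":-4,"twist":0},{"dx":0,"dy":0,"dz":-6,"twist":0},{"dx":0,"dy":0,"dz":-8,"twist":0},{"dx":0,"dy":0,"dz":-10,"twist":0},{"dx":0,"dy":0,"dz":-12,"twist":0},{"dx":0,"dy":0,"dz":-13,"twist":0},{"dx":0,"dy":0,"dz":-13,"twist":0}]'
python3 - <<'E'
from h import *
s=ctrl.get_state(); m=R.from_quat(s["tcp_rot"]).as_matrix()
print(np.round((m.T@(np.array([.552,-.125,.235])-s["eef_pos"]))*100,1),np.degrees(np.arctan2(m[1,0],m[0,0])))
E
```

```text
time: 5.45
eef_pos: [0.5424, 0.182, 0.2363]
tcp_rot: [0.994, 0.114, 0.001, -0.0]
contact_force: [-0.0, 0.5, -0.9]
opening: 0.104
finger_force: 36.7
[-6.  30.1  0.1] 13.057202747301188
```

```bash
python3 -m pendant '[{"dx":-0.6,"dy":3,"dz":0,"twist":2},{"dx":-1.4,"dy":7,"dz":0,"twist":5},{"dx":-2.2,"dy":11,"dz":0,"twist":8},{"dx":-3,"dy":15,"dz":0,"twist":11},{"dx":-3.8,"dy":19,"dz":0,"twist":14},{"dx":-4.6,"dy":23,"dz":0,"twist":17},{"dx":-5.4,"dy":27,"dz":0,"twist":19},{"dx":-5.8,"dy":29,"dz":0,"twist":20.4},{"dx":-6,"dy":30,"dz":0,"twist":20.4},{"dx":-6,"dy":30,"dz":0,"twist":20.4}]'; python3 -m pendant '[{"dx":0,"dy":0,"dz":0,"twist":0},{"dx":0,"dy":0,"dz":0,"twist":0}]'
python3 - <<'E'
from m import *
c=cam("wrist");save(c,"w2.png");P=cloud(c)
s=ctrl.get_state(); m=R.from_quat(s["tcp_rot"]).as_matrix(); print(s["eef_pos"].round(4),np.degrees(np.arctan2(m[1,0],m[0,0])))
e=s["eef_pos"]; X,Y,Z=np.moveaxis(P,2,0)
k=(abs(Y+.13)<.16)&(abs(X-.55)<.06)&(Z>.128)&(Z<.155)
q=P[k]; print(len(q)); rect(P,k,"bar"); print(np.polyfit(q[:,1],q[:,0],1),np.percentile(q[:,2],98),np.percentile(q[:,1],[1,99]))
L=m.T@(P.reshape(-1,3)-e).T; L=L.T.reshape(P.shape)
g=(Z>.17)&(abs(L[...,0])<.04)&(abs(L[...,1])<.03)&(L[...,2]>-.02)&(L[...,2]<.07)
for a,b in((-.02,.0),(.0,.012),(.012,.06)):
    h=g&(L[...,2]>a)&(L[...,2]<b); print(h.sum(), L[h].min(0).round(4) if h.any() else 0, L[h].max(0).round(4) if h.any() else 0)
E
```

```text
time: 6.7
eef_pos: [0.5512, -0.1236, 0.2349]
tcp_rot: [0.998, -0.064, -0.0, -0.0]
contact_force: [0.3, 0.8, -1.1]
opening: 0.113
finger_force: 36.7
time: 6.95
eef_pos: [0.5514, -0.1229, 0.2354]
tcp_rot: [0.998, -0.063, 0.0, -0.0]
contact_force: [-0.2, 0.6, -1.3]
opening: 0.111
finger_force: 36.7
[ 0.5514 -0.123   0.2354] -7.267705654319247
9557
bar 9557 mean [ 0.5526 -0.1414  0.139 ] z [0.1296 0.143 ] [ 549.3 -140.1] [248.  28.] 82.7
[0.12742223 0.57064783] 0.14301366970203697 [-0.25546671 -0.02437438]
1591 [ 0.0065 -0.0188 -0.02  ] [ 0.0136  0.0178 -0.0001]
1593 [ 0.0063 -0.0126  0.0001] [0.0222 0.0115 0.012 ]
1117 [ 0.0205 -0.0126  0.012 ] [0.0223 0.0115 0.0501]
```

View pics/w2.png

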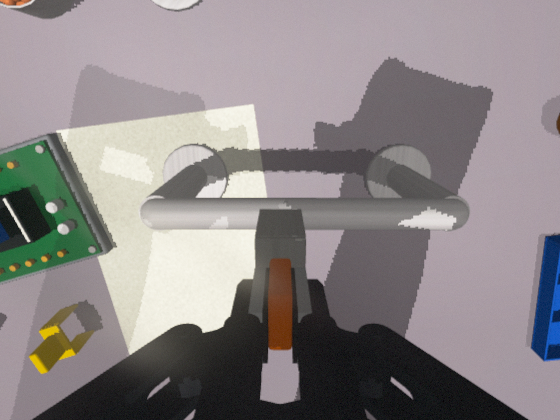

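The bail hangs centred over the bar, which crosses the image at row 212 with the bail at column 280. Lowering it now.

```bash
python3 -m pendant '[{"dx":0,"dy":0,"dz":2,"twist":0},{"dx":0,"dy":0,"dz":4,"twist":0},{"dx":0,"dy":0,"dz":5.5,"twist":0},{"dx":0,"dy":0,"dz":6.5,"twist":0},{"dx":0,"dy":0,"dz":7.2,"twist":0},{"dx":0,"dy":0,"dz":7.7,"twist":0},{"dx":0,"dy":0,"dz":8,"twist":0},{"dx":0,"dy":0,"dz":8.2,"twist":0},{"dx":0,"dy":0,"dz":8.3,"twist":0},{"dx":0,"dy":0,"dz":8.3,"twist":0}]'; python3 -m pendant '[{"dx":0,"dy":0,"dz":0,"twist":0},{"dx":0,"dy":0,"dz":0,"twist":0}]'
```

```text
time: 8.25
eef_pos: [0.5514, -0.1239, 0.1525]
tcp_rot: [0.998, -0.064, 0.0, 0.0]
contact_force: [-1.0, -0.5, -0.0]
opening: 0.11
finger_force: 36.7
time: 8.5
eef_pos: [0.5514, -0.1239, 0.1525]
tcp_rot: [0.998, -0.064, 0.0, 0.0]
contact_force: [-0.7, -0.2, -0.1]
opening: 0.107
finger_force: 36.7
```

```bash
python3 -m pendant '[{"dx":0,"dy":0,"dz":0,"twist":0},{"dx":0,"dy":0,"dz":0,"twist":0},{"dx":0,"dy":0,"dz":0,"twist":0},{"dx":0,"dy":0,"dz":0,"twist":0}]' 50 30; python3 -m pendant '[{"dx":0,"dy":0,"dz":-1,"twist":0},{"dx":0,"dy":0,"dz":-3,"twist":0},{"dx":0,"dy":0,"dz":-6,"twist":0},{"dx":0,"dy":0,"dz":-9,"twist":0},{"dx":0,"dy":0,"dz":-9,"twist":0},{"dx":0,"dy":0,"dz":-9,"twist":0}]'
python3 - <<'E'
from m import *
c=cam("wrist");save(c,"w3.png");P=cloud(c); X,Y,Z=np.moveaxis(P,2,0)
k=(abs(Y+.123)<.05)&(abs(X-.551)<.06)
rect(P,k&(Z>.15)&(Z<.2)&(Z>.172),"tabtop"); rect(P,k&(Z>.143)&(Z<.15),"bridge")
s=ctrl.get_state(); m=R.from_quat(s["tcp_rot"]).as_matrix(); print(s["eef_pos"].round(4))
# target: straddle, yaw 9.6
print(np.round((m.T@(np.array([.5442,.1782,.24])-s["eef_pos"]))*100,1))
E
```

```text
time: 9.0
eef_pos: [0.5514, -0.1239, 0.1524]
tcp_rot: [0.998, -0.064, 0.0, 0.0]
contact_force: [0.4, -0.7, 0.4]
opening: 0.499
finger_force: 0.0
time: 9.75
eef_pos: [0.5511, -0.1238, 0.2423]
tcp_rot: [0.998, -0.064, 0.0, -0.0]
contact_force: [0.1, 0.7, -0.5]
opening: 0.499
finger_force: 0.0
tabtop 637 mean [ 0.5526 -0.1234  0.1795] z [0.1733 0.1813] [ 551.5 -123.2] [ 9.7 25.9] 82.8
bridge 1313 mean [ 0.5554 -0.1236  0.146 ] z [0.1431 0.1476] [ 551.2 -123.5] [49.  89.7] 19.4
[ 0.5507 -0.1237  0.2414]
[ -4.5 -29.9   0.2]
```

View pics/w3.png

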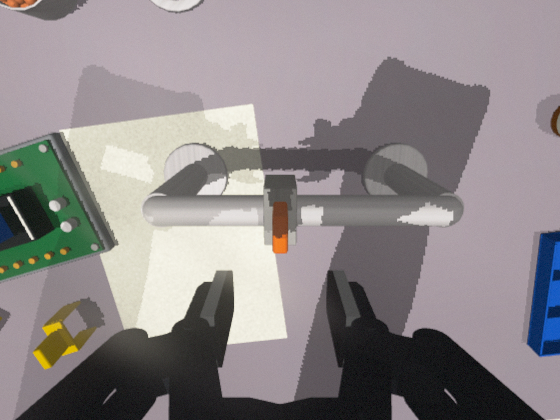

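The bail sits upright on the bar at (281,210). Now to the relay.

```bash
python3 -m pendant '[{"dx":-0.4,"dy":-3,"dz":0,"twist":-2},{"dx":-1,"dy":-7,"dz":0,"twist":-5},{"dx":-1.7,"dy":-11,"dz":0,"twist":-8},{"dx":-2.3,"dy":-15,"dz":0,"twist":-11},{"dx":-2.9,"dy":-19,"dz":0,"twist":-14},{"dx":-3.5,"dy":-23,"dz":0,"twist":-16},{"dx":-4.1,"dy":-27,"dz":0,"twist":-16.9},{"dx":-4.5,"dy":-29.5,"dz":0,"twist":-16.9},{"dx":-4.5,"dy":-29.9,"dz":0,"twist":-16.9},{"dx":-4.5,"dy":-29.9,"dz":0,"twist":-16.9}]' 75 30; python3 -m pendant '[{"dx":0,"dy":0,"dz":0,"twist":0},{"dx":0,"dy":0,"dz":0,"twist":0}]'
cat > r.py <<'E'
from m import *
def relay(v=True):
    c=cam("wrist");P=cloud(c);H,S,V=cv2.split(cv2.cvtColor(c["img"],cv2.COLOR_RGB2HSV)); X,Y,Z=np.moveaxis(P,2,0)
    s=ctrl.get_state(); m=R.from_quat(s["tcp_rot"]).as_matrix(); a=np.arctan2(m[1,0],m[0,0])
    print("tcp",s["eef_pos"].round(4),"yaw",np.degrees(a).round(2),"F",s["contact_force"].round(1),"op",round(float(s["opening"]),3),"ff",round(float(s["finger_force"]),1))
    b=(abs(X-.544)<.05)&(abs(Y-.178)<.05)&(H>100)&(H<128)&(S>110)&(Z>.055)&(Z<.2)
    t=np.radians(9.6); ex=np.array([np.cos(t),np.sin(t)]);ey=np.array([-ex[1],ex[0]])
    q=P[b]; D=q[:,:2]-[.5442,.1782]; F=np.c_[D@ex,D@ey,q[:,2]]*1000
    top=F[F[:,2]>np.percentile(F[:,2],60)-12]
    # robust plane z=ax+by+c
    w=np.ones(len(top),bool)
    for _ in range(8):
        A=np.c_[top[:,:2],np.ones(len(top))]; p=np.linalg.lstsq(A[w],top[w,2],rcond=None)[0]; e=abs(A@p-top[:,2]); w=e<max(1.2,np.median(e)*2)
    i=top[w]; r=cv2.minAreaRect(i[:,:2].astype(np.float32))
    print("blue",len(F),"top n",w.sum(),"slope deg x,y",np.degrees(np.arctan(p[:2])).round(1),"z0",p[2].round(1),"x",np.percentile(i[:,0],[1,99]).round(1),"y",np.percentile(i[:,1],[1,99]).round(1),"z",np.percentile(i[:,2],[1,99]).round(1),"rect",np.round(r[0],1),np.round(r[1],1),round(r[2],1))
    return c
E
python3 -c "from r import *; relay()"
```

```text
time: 11.05
eef_pos: [0.5446, 0.1779, 0.2413]
tcp_rot: [0.997, 0.083, -0.001, 0.0]
contact_force: [0.0, -0.2, 0.2]
opening: 0.752
finger_force: 0.0
time: 11.3
eef_pos: [0.5451, 0.1775, 0.2423]
tcp_rot: [0.997, 0.083, -0.0, 0.0]
contact_force: [-0.0, -1.0, -0.8]
opening: 0.751
finger_force: 0.0
tcp [0.5451 0.1776 0.2424] yaw 9.48 F [-0.4 -0.4 -0.4] op 0.75 ff 0.0
blue 1781 top n 1378 slope deg x,y [-0.1  0.3] z0 95.2 x [-14.   14.7] y [-19.7  19.2] z [94.1 96.4] rect [ 0.3 -0.1] [29.9 39.6] 1.1
```

```bash
python3 -m pendant '[{"dx":-0.1,"dy":-0.1,"dz":4,"twist":0},{"dx":-0.1,"dy":-0.1,"dz":8,"twist":0},{"dx":-0.1,"dy":-0.1,"dz":12,"twist":0},{"dx":-0.1,"dy":-0.1,"dz":14,"twist":0},{"dx":-0.1,"dy":-0.1,"dz":15.5,"twist":0},{"dx":-0.1,"dy":-0.1,"dz":16.5,"twist":0},{"dx":-0.1,"dy":-0.1,"dz":16.5,"twist":0}]' 75 30; python3 -m pendant '[{"dx":0,"dy":0,"dz":0,"twist":0},{"dx":0,"dy":0,"dz":0,"twist":0},{"dx":0,"dy":0,"dz":0,"twist":0}]' 58 30; python3 -m pendant '[{"dx":0,"dy":-0.2,"dz":0,"twist":0},{"dx":0,"dy":-0.4,"dz":0,"twist":0},{"dx":0,"dy":-0.6,"dz":0,"twist":0},{"dx":0,"dy":-0.8,"dz":0,"twist":0},{"dx":0,"dy":-0.8,"dz":0,"twist":0}]'
python3 -c "
from r import *
c=relay();save(c,'w4.png')"
```

```text
time: 12.22
eef_pos: [0.5439, 0.1792, 0.0774]
tcp_rot: [0.997, 0.083, 0.0, -0.0]
contact_force: [0.0, 0.3, -0.0]
opening: 0.75
finger_force: 0.0
time: 12.6
eef_pos: [0.5441, 0.1793, 0.0779]
tcp_rot: [0.997, 0.083, 0.001, -0.0]
contact_force: [1.0, 0.4, -0.5]
opening: 0.574
finger_force: 0.0
time: 13.22
eef_pos: [0.5431, 0.1846, 0.0782]
tcp_rot: [0.996, 0.084, 0.0, 0.003]
contact_force: [-0.9, -9.1, 4.0]
opening: 0.582
finger_force: 4.6
tcp [0.5432 0.1846 0.0782] yaw 9.65 F [-0.6 -9.1  4. ] op 0.582 ff 4.5
blue 7943 top n 5575 slope deg x,y [-0.4 -1.4] z0 95.6 x [-13.1  15.5] y [-17.4  21.2] z [94.2 96.8] rect [ 1.1 13.4] [30.  63.2] 0.3
```

View pics/w4.png

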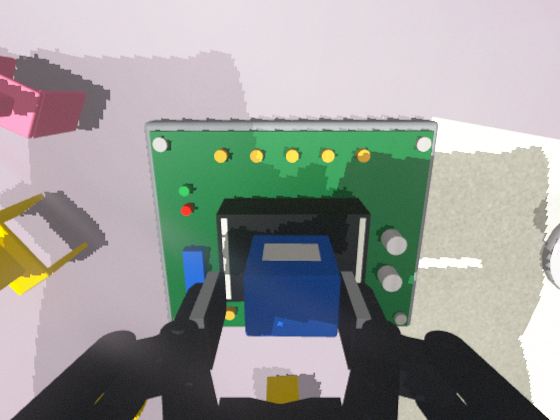

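Column 292 is the relay case between the fingers. It has just begun to lean left, 1.4°. I'll push further.

```bash
python3 -m pendant '[{"dx":0,"dy":-0.15,"dz":0,"twist":0},{"dx":0,"dy":-0.3,"dz":0,"twist":0},{"dx":0,"dy":-0.45,"dz":0,"twist":0},{"dx":0,"dy":-0.6,"dz":0,"twist":0},{"dx":0,"dy":-0.6,"dz":0,"twist":0}]'
python3 -c "
from r import *
relay()"
```

```text
time: 13.9
eef_pos: [0.5434, 0.1876, 0.08]
tcp_rot: [0.996, 0.085, 0.0, 0.006]
contact_force: [-2.1, -18.2, 10.8]
opening: 0.583
finger_force: 9.4
tcp [0.5434 0.1876 0.08  ] yaw 9.75 F [ -1.5 -18.6  11. ] op 0.578 ff 9.4
blue 7863 top n 5504 slope deg x,y [-0.9 -4.8] z0 96.8 x [-12.5  16.1] y [-14.   24.4] z [94.1 98.5] rect [ 1.5 16.2] [30.4 62.5] 0.7
```

```bash
python3 -m pendant '[{"dx":0,"dy":-0.1,"dz":-0.2,"twist":0},{"dx":0,"dy":-0.25,"dz":-0.4,"twist":0},{"dx":0,"dy":-0.4,"dz":-0.55,"twist":0},{"dx":0,"dy":-0.5,"dz":-0.7,"twist":0},{"dx":0,"dy":-0.5,"dz":-0.7,"twist":0}]'
python3 -c "
from r import *
relay()"
```

```text
time: 14.58
eef_pos: [0.5424, 0.196, 0.0863]
tcp_rot: [0.996, 0.084, 0.002, 0.002]
contact_force: [-0.1, -8.0, 5.9]
opening: 0.579
finger_force: 4.5
tcp [0.5424 0.196  0.0863] yaw 9.62 F [-0.1 -7.1  5.8] op 0.581 ff 4.5
blue 7699 top n 5054 slope deg x,y [ -0.9 -16.3] z0 103.6 x [-12.4  16.1] y [-2.6 34.1] z [ 93.3 104.5] rect [ 1.9 15.8] [30.5 38. ] 1.1
```

It snapped to 16°, so I'll take smaller steps. Bringing it back and across to the right.

```bash
python3 -m pendant '[{"dx":0,"dy":0.4,"dz":0,"twist":0},{"dx":0,"dy":0.8,"dz":0.1,"twist":0},{"dx":0,"dy":1.2,"dz":0.2,"twist":0},{"dx":0,"dy":1.6,"dz":0.3,"twist":0},{"dx":0,"dy":1.9,"dz":0.3,"twist":0},{"dx":0,"dy":2.1,"dz":0.3,"twist":0},{"dx":0,"dy":2.3,"dz":0.3,"twist":0},{"dx":0,"dy":2.4,"dz":0.3,"twist":0},{"dx":0,"dy":2.4,"dz":0.3,"twist":0}]'
python3 -c "
from r import *
relay()"
```

```text
time: 15.75
eef_pos: [0.5451, 0.176, 0.0823]
tcp_rot: [0.997, 0.083, 0.001, -0.002]
contact_force: [-0.8, 5.1, 4.1]
opening: 0.58
finger_force: 2.6
tcp [0.5451 0.176  0.0823] yaw 9.51 F [-0.5  5.6  4.1] op 0.58 ff 2.6
blue 8519 top n 5860 slope deg x,y [-1.1 -4.7] z0 103.9 x [-12.1  16.5] y [-16.5  21.9] z [101.2 105.8] rect [2.1 2.8] [39.7 30.4] 89.9
```

```bash
python3 -m pendant '[{"dx":0,"dy":0.1,"dz":0,"twist":0},{"dx":0,"dy":0.2,"dz":0,"twist":0},{"dx":0,"dy":0.3,"dz":0,"twist":0},{"dx":0,"dy":0.4,"dz":0,"twist":0},{"dx":0,"dy":0.4,"dz":0,"twist":0}]'
python3 -c "
from r import *
relay()"
```

```text
time: 16.42
eef_pos: [0.5451, 0.17, 0.0811]
tcp_rot: [0.997, 0.083, -0.0, 0.0]
contact_force: [0.4, 0.0, 0.5]
opening: 0.578
finger_force: 0.2
tcp [0.5451 0.1701 0.0811] yaw 9.55 F [-0.8  0.2  0.2] op 0.579 ff 0.1
blue 9095 top n 6148 slope deg x,y [-0.3  4.4] z0 107.1 x [-13.   15.7] y [-24.2  14.2] z [104.6 108.8] rect [ 1.1 -5. ] [39.6 30.3] 89.7
```

It has risen 12 mm and is leaning 4.4° right, with the foot still 6 mm in the mouth. Pushing gently for the rest of the right lean.

```bash
python3 -m pendant '[{"dx":0,"dy":0.1,"dz":0,"twist":0},{"dx":0,"dy":0.2,"dz":0.05,"twist":0},{"dx":0,"dy":0.3,"dz":0.1,"twist":0},{"dx":0,"dy":0.3,"dz":0.1,"twist":0}]'
python3 -c "
from r import *
relay()"
```

```text
time: 16.98
eef_pos: [0.5458, 0.1673, 0.0803]
tcp_rot: [0.997, 0.083, -0.0, 0.0]
contact_force: [-0.8, 0.8, 0.3]
opening: 0.583
finger_force: 0.3
tcp [0.5457 0.1673 0.0803] yaw 9.56 F [-0.6  0.8  0.6] op 0.583 ff 0.3
blue 9214 top n 6181 slope deg x,y [-0.4  9.1] z0 109.0 x [-12.9  15.9] y [-28.9   8.9] z [103.8 110.8] rect [ 1.4 -9.9] [39.2 30.4] 89.8
```

```bash
python3 -m pendant '[{"dx":0,"dy":0.1,"dz":0,"twist":0},{"dx":0,"dy":0.1,"dz":0,"twist":0},{"dx":0,"dy":-0.2,"dz":0,"twist":0},{"dx":0,"dy":-0.5,"dz":0,"twist":0},{"dx":0,"dy":-0.8,"dz":0.3,"twist":0},{"dx":0.1,"dy":-0.9,"dz":0.8,"twist":0},{"dx":0.1,"dy":-0.9,"dz":1.1,"twist":0},{"dx":0.1,"dy":-0.9,"dz":1.1,"twist":0}]'
python3 -c "
from r import *
relay()"
```

```text
time: 18.02
eef_pos: [0.5449, 0.1763, 0.0687]
tcp_rot: [0.997, 0.083, -0.001, 0.0]
contact_force: [-0.2, 1.5, -0.3]
opening: 0.582
finger_force: 0.0
tcp [0.5451 0.1763 0.069 ] yaw 9.55 F [-0.8 -0.1 -0.1] op 0.581 ff 0.0
blue 10788 top n 7096 slope deg x,y [-0.3  0.1] z0 105.9 x [-12.8  15.8] y [-19.7  18.6] z [104.8 106.9] rect [ 1.3 -0.4] [30.5 39.8] 0.0
```

Now it stands upright in the socket, 11 mm up. Grip it.

```bash
python3 -m pendant '[{"dx":0,"dy":-0.1,"dz":0,"twist":0},{"dx":0,"dy":-0.1,"dz":0,"twist":0},{"dx":0,"dy":-0.1,"dz":0,"twist":0},{"dx":0,"dy":-0.1,"dz":0,"twist":0},{"dx":0,"dy":-0.1,"dz":0,"twist":0},{"dx":0,"dy":-0.1,"dz":0,"twist":0}]' 0 50
python3 -c "
from r import *
relay()"
```

```text
time: 18.82
eef_pos: [0.5452, 0.1773, 0.0695]
tcp_rot: [0.997, 0.083, 0.0, 0.0]
contact_force: [0.6, -0.8, 0.7]
opening: 0.461
finger_force: 51.4
tcp [0.5452 0.1773 0.0695] yaw 9.56 F [ 0.9 -1.   1. ] op 0.461 ff 51.4
blue 10734 top n 7093 slope deg x,y [-0.2  0.6] z0 105.8 x [-12.9  15.9] y [-20.4  18.3] z [104.6 106.9] rect [ 1.4 -0.9] [39.7 30.8] 89.8
```

```bash
python3 -m pendant '[{"dx":0,"dy":0,"dz":-0.3,"twist":0},{"dx":0,"dy":0,"dz":-0.7,"twist":0},{"dx":-0.1,"dy":-0.1,"dz":-1.2,"twist":0},{"dx":-0.1,"dy":-0.1,"dz":-1.7,"twist":0},{"dx":-0.1,"dy":-0.1,"dz":-2.2,"twist":0},{"dx":-0.1,"dy":-0.1,"dz":-2.6,"twist":0},{"dx":-0.1,"dy":-0.1,"dz":-2.7,"twist":0},{"dx":-0.1,"dy":-0.1,"dz":-2.7,"twist":0},{"dx":-0.1,"dy":-0.1,"dz":-2.7,"twist":0},{"dx":-0.1,"dy":-0.1,"dz":-2.7,"twist":0}]'
python3 - <<'E'
from r import *
save(relay(),"w5.png")
c=cam("top");P=cloud(c);X,Y,Z=np.moveaxis(P,2,0);k=(abs(Y+.123)<.05)&(abs(X-.551)<.06)
rect(P,k&(Z>.17),"bailtab")
E
```

```text
time: 20.12
eef_pos: [0.5438, 0.1782, 0.0961]
tcp_rot: [0.997, 0.083, -0.0, -0.0]
contact_force: [0.2, -0.4, -0.1]
opening: 0.46
finger_force: 51.4
tcp [0.5438 0.1782 0.0961] yaw 9.56 F [-0.7  0.4  0.2] op 0.462 ff 51.4
blue 10806 top n 7114 slope deg x,y [-0.3  0.7] z0 132.4 x [-14.3  14.6] y [-19.3  19.4] z [131.3 133.6] rect [0.  0.1] [30.5 39.7] 0.3
bailtab 33 mean [ 0.5482 -0.125   0.1801] z [0.1748 0.186 ] [ 548.6 -125.3] [ 8.8 25.2] 89.1
```

View pics/w5.png

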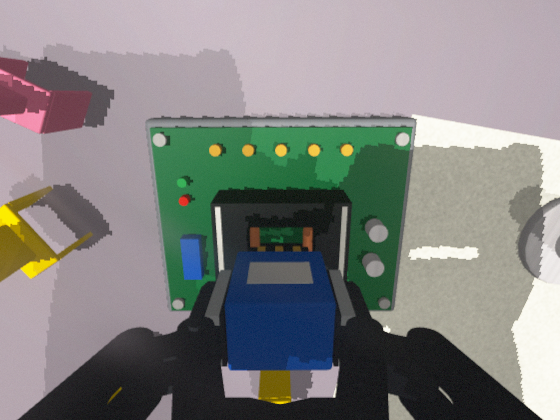

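The relay (280,310) is upright, centred and about 19 mm above the empty socket (280,240). The bail is still on the rail.

```bash
python3 -c "from plant import ctrl; print(ctrl.sign_off())"
```

```text
the job is handed in; nothing more can be done
None
```

Job handed in: the bail is draped over the rail and the freed relay is held upright, centred about 19 mm above its socket, but the left rock snapped to about 16° instead of ten (right: 9–10°), and I rocked it with open fingers, gripping only for the lift.

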